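# Load the relay carrier into the keyed test nest

## Task

Put the white carrier that bears the yellow relay into the dark test nest on the bench, turned so that the nest's orange key enters the carrier's notch and the plate lies flat on the nest's floor. Lower it in rather than dropping it, let go of it, and leave the other carrier, the one with the green terminal block, where it is.

Things in the scene. Friction and masses are not known exactly. Their poses are not given: they have to be found in the camera images.
- relay_carrier: Loose white plate, 70 x 90 x 8 mm (x, y, z), origin at the centre of its underside, z up. A 30 x 30 mm notch is cut in the +y edge, its middle at x = +11 mm. Fixed on it, centred at x = 0, y = -12 mm, is a yellow relay block 28 x 50 x 26 mm, its top 34 mm above the underside: grip it across its 28 mm (x) or, above 20 mm, its 50 mm (y). About 0.15 kg.
- terminal_carrier: The other white plate, 70 x 90 x 8 mm (x, y, z), origin at the centre of its underside, z up. A 30 x 30 mm notch is cut in the +y edge, its middle at x = -11 mm. A green terminal block, 20 x 40 x 18 mm, is fixed on it. It does not fit the nest; leave it in place.
- test_nest: Nest fixed to the bench, 102 x 122 mm; origin at the centre of its underside, z up. Pocket 86 x 106 mm (x, y), floor at z = 6 mm, dark walls to z = 14 mm. Orange key, 12 mm wide, inside the +y wall: middle at x = +11 mm, from the wall in to y = 29 mm, top at z = 18 mm. The relay carrier fits only with its x and y along the nest's, 8 mm of play each way.

How it is judged:
At the end, for the whole second after the job is handed in: The relay carrier lies at rest in the nest's pocket with the key in its notch: its centre within 18 mm of the nest's, its underside less than 4 mm above the nest's floor, level within 4 degrees, in line with the nest within 20 degrees; the terminal-block carrier is within 30 mm of where it started (horizontal distance between relay_carrier and test_nest below 0.018 m and z of relay_carrier in the frame of test_nest below 0.01 m and angle between relay_carrier's own z axis and vertical below 0.07 rad and angle between the y axis of relay_carrier and the y axis of test_nest, either way round below 0.35 rad and linear speed of relay_carrier below 0.02 m/s and distance of terminal_carrier from where it was at the start of the episode below 0.03 m); the robot touches nothing.
It fails at once if the terminal-block carrier is moved more than 30 mm (distance of terminal_carrier from where it was at the start of the episode above 0.03 m).
It fails at once if the relay carrier is dropped (falls free of the fingers faster than 0.7 m/s, about 25 mm of fall) (contact force between the fingers and relay_carrier below 0.05 N and linear speed of relay_carrier above 0.7 m/s).
It also fails if it takes over 35 s, if anything falls off the work surface, if the arm or the gripper's body presses on something with over 40 N, if the wrist force passes 120 N, or if a joint passes its speed limit or range.

## Robot

A 7-joint arm with a two-finger parallel gripper is mounted at the origin on a cart in front of the work surface, level with it; the furniture and walls round the work are solid. World frame = base frame: x ahead of the robot, y to its left, z up, the work surface at z = 0. Lengths are in m, angles in rad, forces in N, time in s.
With the tool pointing down it reaches from about 0.425 to 0.925 m from the base axis. Payload 6.8 kg.
Tool frame: the origin (TCP) lies between the finger pads; the fingertips stand 11 mm ahead of it and the grasp point (between the pads) lies 8 mm behind it; z points along the fingers, y is the line along which they close (so a half turn about z gives the same grasp; the last joint's range is limited). The gripper opens to 85 mm and grips with 20 to 120 N. Pads are 22 mm wide; open, the fingers measure 114 mm over their backs; the gripper's body (76 mm by 85 mm) begins 54 mm behind the grasp point. The pads swing forward as they close: fully open they stand 13 mm farther back than shut.
Start: joints at [-1.363, 0.477, 0.022, 1.555, -0.011, 1.109, -0.083], TCP at [0.21, 0.642, 0.242] pointing down, gripper open.
Joint ranges: [-2.96, 2.96], [-0.34, 2.1], [-1.41, 1.46], [0.24, 2.44], [-1.37, 4.51], [0.17, 1.92], [-2.96, 2.96]. Speed limits (rad/s): [2.39, 2.39, 3.14, 3.14, 3.14, 3.14, 3.14].

## Interface

Orientations are given as a rotation vector (axis times angle).
In Python, from bench import r gives the robot as it stands.
- The arm moves only by the tool send_rows, never from a script. Its argument "deltas" is a list of rows, each an object of numbers: "dx", "dy", "dz": the shift along the world's x, y, z in mm; "rx", "ry", "rz": the turn, a rotation vector about the world's x, y, z in degrees. A call has 1 to 5 rows; each row is the pose to reach, as a shift and turn from the pose commanded when the call began; what a row does not reach only later rows make up. A row lasts 1/12 s, in which the tool goes at most 41.7 mm and 7.16 degrees, less where a joint would pass 70% of its speed; a pose out of reach is approached as far as the arm can. A call with a gripper value outside its range is refused whole. "jaw" is the finger opening in mm, from 0 to 85.4, set as the call begins (left out, the last holds). The fingers move at their own pace and stop on an object; "newtons" is the grip in N (left out, the last holds). Time passes only in rows, so rows that repeat a pose let the fingers close. It gives the time, the measured TCP pose, the force, the opening and the grip force at its end, in the units of the state.
- r.get_obs(): the state, without advancing time (a new reading comes with each control period).
- r.grab_frame(name): name is "side" or "top"; returns a dict with "frame" (420x560x3 uint8, blue, green, red), "z_map" (420x560 float32, m along the optical axis (not along the pixel's ray), 0 where there is no reading), "vertical_fov" (degrees; the focal length in pixels is half the picture's height over the tangent of half this angle, whatever the lens; pixels are square), "cx", "cy" (the principal point, pixels), "xyz" and "orientation" of the camera in the world. Camera axes: x right, y down, z forward; pixel columns grow to the right and rows downward; lengths in m; the calibration is good to about 2 mm. A picture is of the moment at which its call begins.
- r.hand_in(): hands the job in; it is judged then, once.
The state is a dict: "clock": time; "joints": joint angles; "qvel": joint speeds; "tau": joint torques, N m; "tcp_pos": TCP position; "orientation": TCP orientation; "contact_force": force on the tool from outside, world axes, zero at the start; "moment": the same for the moment, N m; "grip_width": finger opening in m; "gripper_force": force on a finger pad.
Only numpy, scipy, OpenCV 4.12 (cv2) and the standard library are available. Lean on these libraries where they do the work, as an engineer would, in place of code of your own. Each camera call takes 0.05 s, during which the arm holds its last target. There are 200 camera calls.

## Working session

There is one attempt and no reset: what is moved stays moved. The work goes in short steps, Python scripts to look and compute and a tool call to move; the robot and the scene stay as the last step left them, time stands still between calls to the robot, and variables do not carry over. Pictures are saved under pics/ and viewed, at most 10 in all, crops included, and the job is handed in when it is done.

Besides the shell and the picture viewer there is one more tool, called after ">>>" by a JSON object that holds its "api" and its "payload", one argument or row to a line. send_rows: Moves the arm, as the interface text tells. Its arguments: {"type":"object","properties":{"deltas":{"type":"array","items":{"type":"object","properties":{"dx":{"type":"number"},"dy":{"type":"number"},"dz":{"type":"number"},"rx":{"type":"number"},"ry":{"type":"number"},"rz":{"type":"number"}}}},"jaw":{"type":"number"},"newtons":{"type":"number"}},"required":["deltas"]}

```bash
mkdir -p pics; cat > h.py <<'E'
import numpy as np,cv2
from scipy.spatial.transform import Rotation as R
from bench import r
def grab(n):
    f=r.grab_frame(n); f['f']=210/np.tan(np.radians(f['vertical_fov'])/2)
    o=np.array(f['orientation'],float); f['R']=R.from_rotvec(o).as_matrix() if o.size==3 else (o if o.size==9 else R.from_quat(o).as_matrix())
    z=f['z_map'];v,u=np.mgrid[:420,:560]
    P=np.stack([(u-f['cx'])/f['f']*z,(v-f['cy'])/f['f']*z,z],-1)
    f['W']=P@f['R'].T+np.array(f['xyz']); f['W'][z==0]=np.nan
    return f
def ray(f,uv,h):
    uv=np.atleast_2d(uv).astype(float)
    d=np.c_[(uv[:,0]-f['cx'])/f['f'],(uv[:,1]-f['cy'])/f['f'],np.ones(len(uv))]@f['R'].T
    o=np.array(f['xyz']); return o+d*((h-o[2])/d[:,2])[:,None]
E
python3 - <<'E'
from h import *
F=[grab(n) for n in('top','side')]
for n,f in zip(('top','side'),F):
    print(n,f['xyz'],f['orientation'],f['vertical_fov'],f['cx'],f['cy'])
    cv2.imwrite(f'pics/{n}0.png',f['frame'])
print(r.get_obs())
E
```

```text
top [ 0.3593951  -0.00249852  0.88079228] [-2.08929011  2.14938726 -0.15200122] 55.51078136856208 279.9877535475977 208.1153586441672
side [ 0.54606815 -0.98614369  0.65039291] [-2.12269332 -0.06132348  0.04700323] 46.00771260417899 278.3266784563631 214.0598702043243
{'clock': 0.1, 'joints': array([-1.36310987,  0.47774416,  0.02235904,  1.55633716, -0.01150327,
        1.10930655, -0.08310532]), 'qvel': array([-2.87169207e-04, -1.82439292e-04,  8.21168060e-04, -2.55967745e-03,
       -2.05801532e-05, -1.30618765e-03, -3.27211884e-04]), 'tau': array([ 4.53047542e-03, -5.97764432e+01,  1.61332011e+00, -2.81957263e+01,
        1.27371575e-02,  5.13498700e-03, -2.00890167e-05]), 'tcp_pos': array([0.20948949, 0.6411305 , 0.24141183]), 'orientation': array([-4.93957903e-01, -3.10237758e+00,  2.60935055e-03]), 'contact_force': array([0.06209635, 0.22334989, 0.44071567]), 'moment': array([ 0.01781702, -0.04770831,  0.01142383]), 'gripper_force': 0.0, 'grip_width': 0.08557881241567629}
```

View pics/top0.png

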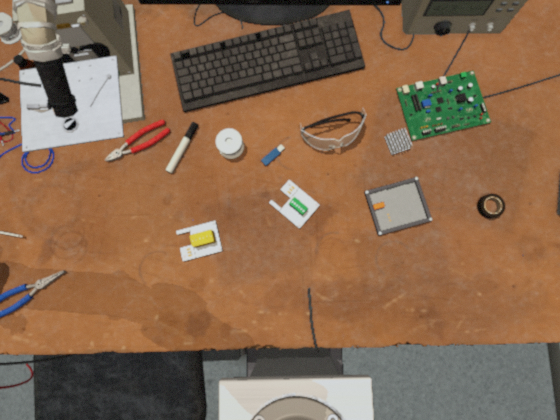

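View pics/side0.png

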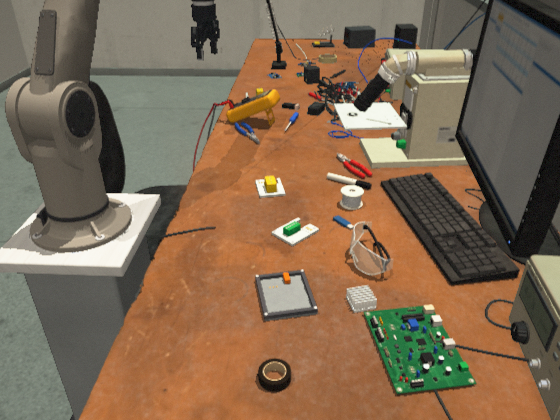

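The top view shows the relay carrier at about (200,240), the terminal carrier at (297,205) and the nest at (398,206). The orange key at (379,205) and the relay's notch both face left (+y), so only a small turn is needed.

```bash
cat > m.py <<'E'
from h import *
def comp(mask,near,amin=15):
    n,l,s,c=cv2.connectedComponentsWithStats(mask.astype(np.uint8))
    i=min((k for k in range(1,n) if s[k,4]>=amin),key=lambda k:np.hypot(*(c[k]-near)))
    return l==i
def rect(f,m,h):
    cs,_=cv2.findContours(m.astype(np.uint8),cv2.RETR_EXTERNAL,cv2.CHAIN_APPROX_NONE)
    p=ray(f,np.vstack(cs)[:,0],h)[:,:2]*1000
    (c,s,a)=cv2.minAreaRect(p.astype(np.float32)); return np.round(c,1),np.round(s,1),round(a,1)
def masks(f):
    hsv=cv2.cvtColor(f['frame'],cv2.COLOR_BGR2HSV);H,S,V=[hsv[...,i].astype(int) for i in range(3)]
    return dict(yellow=(H>22)&(H<34)&(S>170)&(V>110),orange=(H>5)&(H<20)&(S>200)&(V>190),white=(S<60)&(V>150),dark=(V<110)&(S<110))
E
python3 - <<'E'
from m import *
f=grab('top');M=masks(f)
def show(n,m,h):
    z=f['W'][...,2][m]*1000
    print(n,rect(f,m,h/1000),'px',m.sum(),'z',np.round(np.nanpercentile(z,[10,50,90]),1))
y=comp(M['yellow'],(203,238));show('yellow',y,34)
w=comp(M['white'],(200,245),60);show('plate',w,8); show('plate+y',comp(M['white']|M['yellow'],(200,240),60),8)
k=comp(M['orange'],(379,205));show('key',k,18)
d=comp(M['dark'],(398,206),100);show('nest',d,14)
g=comp(M['white'],(297,205),60);show('term',g,8)
s=grab('side');M=masks(s)
for n,nr,h in(('yellow',(270,184),34),('orange',(287,277),18)):
    m=comp(M[n],nr);print('side',n,rect(s,m,h/1000),m.sum(),np.round(np.nanmedian(s['W'][m],0)*1000,1))
big=np.hstack([cv2.resize(f['frame'][205:275,160:240],None,fx=5,fy=5,interpolation=0),cv2.resize(f['frame'][170:240,358:438],None,fx=5,fy=5,interpolation=0)])
cv2.imwrite('pics/crop1.png',big)
E
```

```text
yellow (array([445.3, 184. ]), array([24.1, 42. ]), 12.5) px 126 z [29.7 33.  35.1]
plate (array([444., 201.]), array([71.5, 91.1]), 13.3) px 811 z [4.5 7.2 9.1]
plate+y (array([444., 201.]), array([71.5, 91.1]), 13.3) px 937 z [ 4.7  7.5 31.8]Traceback (most recent call last):
  File "<stdin>", line 8, in <module>
  File "m.py", line 4, in comp
    i=min((k for k in range(1,n) if s[k,4]>=amin),key=lambda k:np.hypot(*(c[k]-near)))
ValueError: min() iterable argument is empty
```

```bash
sed -i 's/(S>200)&(V>190)/(S>185)\&(V>150)/; s/(S>170)&(V>110)/(S>130)\&(V>60)/' m.py
python3 - <<'E'
from m import *
f=grab('top');M=masks(f)
big=np.hstack([cv2.resize(f['frame'][205:275,160:240],None,fx=5,fy=5,interpolation=0),cv2.resize(f['frame'][170:240,358:438],None,fx=5,fy=5,interpolation=0)])
cv2.imwrite('pics/crop1.png',big)
hsv=cv2.cvtColor(f['frame'],cv2.COLOR_BGR2HSV)
print(hsv[205,376:384].tolist(),hsv[195,366:374].tolist(),hsv[150+50,395].tolist(),hsv[238,186:220:2].tolist())
def show(n,k,near,h,a):
    try:
        m=comp(M[k],near,a);z=f['W'][...,2][m]*1000
        print(n,rect(f,m,h/1000),'px',m.sum(),'z',np.round(np.nanpercentile(z,[10,50,90]),1))
    except ValueError: print(n,'none')
show('yellow','yellow',(203,238),34,20);show('key','orange',(379,205),18,8);show('nest','dark',(398,206),14,60);show('term','white',(297,205),8,60)
s=grab('side');M=masks(s)
for n,nr,h in(('yellow',(270,184),34),('orange',(287,277),18)):
    try: m=comp(M[n],nr);print('side',n,rect(s,m,h/1000),m.sum(),np.round(np.nanmedian(s['W'][m],0)*1000,1))
    except ValueError: print(n,'none')
E
```

```text
[[17, 183, 210], [17, 187, 210], [17, 181, 210], [16, 185, 210], [17, 194, 209], [17, 190, 208], [16, 186, 210], [16, 180, 207]] [[4, 21, 84], [8, 28, 100], [11, 20, 100], [18, 21, 124], [22, 18, 153], [22, 17, 168], [18, 15, 173], [23, 17, 175]] [23, 20, 169] [[13, 148, 162], [13, 150, 163], [25, 171, 198], [27, 171, 210], [27, 171, 209], [27, 157, 208], [27, 148, 213], [28, 117, 211], [28, 131, 211], [27, 157, 210], [27, 173, 206], [27, 176, 209], [27, 174, 211], [26, 176, 198], [21, 163, 111], [15, 3, 190], [75, 2, 210]]
yellow (array([445.2, 188.1]), array([26.7, 50.5]), 12.5) px 274 z [30.4 33.3 35.3]
key (array([ 507.6, -197.7]), array([11.1,  6.6]), 88.2) px 16 z [16.1 17.2 19.1]
nest (array([ 506.4, -237.4]), array([102.9, 123.1]), 13.9) px 631 z [10.7 13.3 15.3]
term (array([520.2, -11.3]), array([91.4, 71.8]), 47.8) px 982 z [4.5 7.4 9.7]
side yellow (array([444.9, 178.4]), array([26.7, 57.7]), 4.9) 89 [445.  187.   32.3]
side orange (array([ 506.2, -202. ]), array([11.3, 23.7]), 9.8) 46 [ 506.4 -199.6   16.4]
```

View pics/crop1.png

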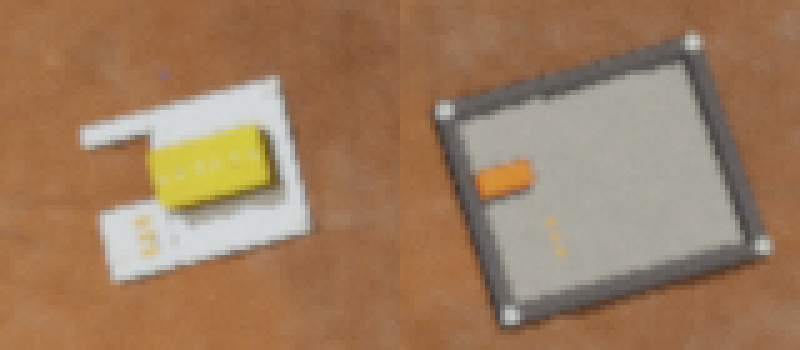

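The plate measures 71.5x91 mm at yaw 13.3°, and the nest 103x123 mm at yaw 13.9°. Both sizes agree with the given ones. The relay block centre is at about (446,188.5) mm. Next I approach it.

>>> {"api": "send_rows", "payload": {
  "deltas": [
    {"dx":15,"dy":-30,"rz":-4},
    {"dx":31,"dy":-60,"rz":-8},
    {"dx":47,"dy":-90,"rz":-12},
    {"dx":63,"dy":-120,"rz":-16},
    {"dx":79,"dy":-150,"rz":-20}
  ],
  "jaw": 60,
  "newtons": 40
}}

```text
$.deltas[0]: bad value
```

>>> {"api": "send_rows", "payload": {
  "deltas": [
    {"dx":15,"dy":-30,"dz":-10,"rz":-4},
    {"dx":31,"dy":-60,"dz":-20,"rz":-8},
    {"dx":47,"dy":-90,"dz":-30,"rz":-12},
    {"dx":63,"dy":-120,"dz":-40,"rz":-16},
    {"dx":79,"dy":-150,"dz":-50,"rz":-20}
  ]
}}

```text
$.deltas[0]: bad value
```

>>> {"api": "send_rows", "payload": {
  "deltas": [
    {"dx":15,"dy":-30,"dz":-10,"rz":-4},
    {"dx":31,"dy":-60,"dz":-20,"rz":-8},
    {"dx":47,"dy":-90,"dz":-30,"rz":-12},
    {"dx":63,"dy":-120,"dz":-40,"rz":-16},
    {"dx":79,"dy":-152,"dz":-50,"rz":-18.6}
  ]
}}

```text
$.deltas[0]: bad value
```

>>> {"api": "send_rows", "payload": {
  "deltas": [
    {"dx":0},
    {"dx":0},
    {"dx":0}
  ]
}}

```text
$.deltas[0]: bad value
```

>>> {"api": "send_rows", "payload": {
  "deltas": [
    {"dx":15,"dy":-30,"dz":0,"rx":0,"ry":0,"rz":-4},
    {"dx":31,"dy":-60,"dz":0,"rx":0,"ry":0,"rz":-8},
    {"dx":47,"dy":-90,"dz":0,"rx":0,"ry":0,"rz":-12},
    {"dx":63,"dy":-120,"dz":0,"rx":0,"ry":0,"rz":-16},
    {"dx":79,"dy":-150,"dz":0,"rx":0,"ry":0,"rz":-20}
  ],
  "jaw": 60,
  "newtons": 40
}}

```text
clock: 0.67
tcp_pos: [0.2891, 0.4901, 0.2422]
orientation: [-1.03, -2.968, 0.0]
contact_force: [0.6, 1.0, 0.6]
grip_width: 0.06
gripper_force: 0.0
```

>>> {"api": "send_rows", "payload": {
  "deltas": [
    {"dx":15,"dy":-30,"dz":-10,"rx":0,"ry":0,"rz":-4},
    {"dx":31,"dy":-60,"dz":-20,"rx":0,"ry":0,"rz":-8},
    {"dx":47,"dy":-90,"dz":-30,"rx":0,"ry":0,"rz":-12},
    {"dx":63,"dy":-120,"dz":-40,"rx":0,"ry":0,"rz":-16},
    {"dx":79,"dy":-150,"dz":-50,"rx":0,"ry":0,"rz":-20}
  ]
}}

```text
clock: 1.08
tcp_pos: [0.3681, 0.3401, 0.1921]
orientation: [-1.53, -2.744, -0.001]
contact_force: [0.5, 0.3, -1.1]
grip_width: 0.0602
gripper_force: 0.0
```

>>> {"api": "send_rows", "payload": {
  "deltas": [
    {"dx":16,"dy":-30,"dz":-20,"rx":0,"ry":0,"rz":-4},
    {"dx":32,"dy":-62,"dz":-40,"rx":0,"ry":0,"rz":-8},
    {"dx":48,"dy":-94,"dz":-60,"rx":0,"ry":0,"rz":-12},
    {"dx":64,"dy":-126,"dz":-80,"rx":0,"ry":0,"rz":-16},
    {"dx":78,"dy":-151.5,"dz":-92,"rx":0,"ry":0,"rz":-18.4}
  ]
}}

```text
clock: 1.5
tcp_pos: [0.4456, 0.1872, 0.0988]
orientation: [1.951, 2.463, -0.003]
contact_force: [-0.1, 0.9, -0.4]
grip_width: 0.06
gripper_force: 0.0
```

>>> {"api": "send_rows", "payload": {
  "deltas": [
    {"dx":0,"dy":0,"dz":0,"rx":0,"ry":0,"rz":0},
    {"dx":0,"dy":0,"dz":0,"rx":0,"ry":0,"rz":0}
  ]
}}

```text
clock: 1.67
tcp_pos: [0.4459, 0.1882, 0.0998]
orientation: [1.949, 2.464, -0.003]
contact_force: [-0.0, 1.1, -0.0]
grip_width: 0.0599
gripper_force: 0.0
```

>>> {"api": "send_rows", "payload": {
  "deltas": [
    {"dx":0,"dy":0,"dz":-20,"rx":0,"ry":0,"rz":0},
    {"dx":0,"dy":0,"dz":-40,"rx":0,"ry":0,"rz":0},
    {"dx":0,"dy":0,"dz":-55,"rx":0,"ry":0,"rz":0},
    {"dx":0,"dy":0,"dz":-67,"rx":0,"ry":0,"rz":0},
    {"dx":0,"dy":0,"dz":-75,"rx":0,"ry":0,"rz":0}
  ]
}}

```text
clock: 2.08
tcp_pos: [0.445, 0.192, 0.0247]
orientation: [-1.94, -2.469, -0.001]
contact_force: [-0.2, 0.7, 0.5]
grip_width: 0.0598
gripper_force: 0.0
```

```bash
python3 - <<'E'
from h import *
s=grab('side');cv2.imwrite('pics/s1.png',cv2.resize(s['frame'][130:220,210:330],None,fx=6,fy=6))
print(r.get_obs()['tcp_pos'])
E
```

```text
[0.44457233 0.19149789 0.02389351]
```

View pics/s1.png

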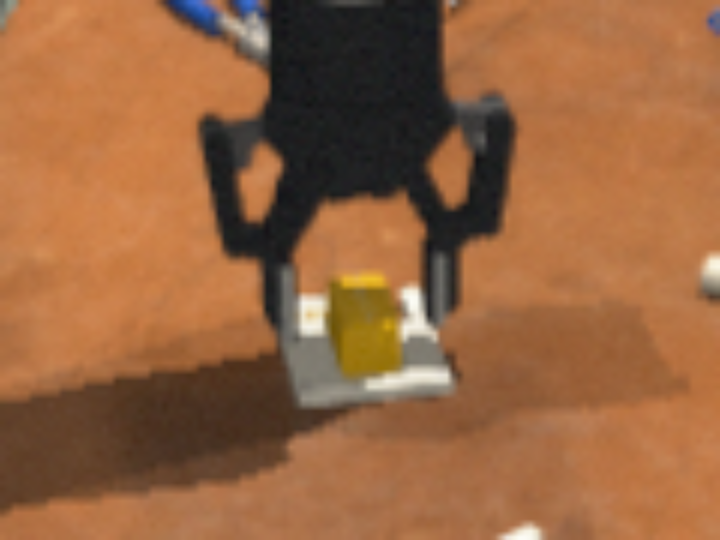

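The fingers straddle the relay block evenly, with their tips just over the plate (block at 365,320 in the crop). I'll close and lift.

>>> {"api": "send_rows", "payload": {
  "deltas": [
    {"dx":0,"dy":0,"dz":0,"rx":0,"ry":0,"rz":0},
    {"dx":0,"dy":0,"dz":0,"rx":0,"ry":0,"rz":0},
    {"dx":0,"dy":0,"dz":0,"rx":0,"ry":0,"rz":0},
    {"dx":0,"dy":0,"dz":0,"rx":0,"ry":0,"rz":0},
    {"dx":0,"dy":0,"dz":0,"rx":0,"ry":0,"rz":0}
  ],
  "jaw": 15,
  "newtons": 50
}}

```text
clock: 2.55
tcp_pos: [0.4463, 0.1908, 0.0263]
orientation: [1.944, 2.467, 0.003]
contact_force: [-2.0, -0.1, 6.0]
grip_width: 0.027
gripper_force: 50.4
```

>>> {"api": "send_rows", "payload": {
  "deltas": [
    {"dx":0,"dy":0,"dz":0,"rx":0,"ry":0,"rz":0},
    {"dx":0,"dy":0,"dz":0,"rx":0,"ry":0,"rz":0},
    {"dx":0,"dy":0,"dz":0,"rx":0,"ry":0,"rz":0}
  ]
}}

```text
clock: 2.8
tcp_pos: [0.4463, 0.1908, 0.0263]
orientation: [1.944, 2.467, 0.003]
contact_force: [-1.9, -0.8, 7.0]
grip_width: 0.0268
gripper_force: 50.5
```

>>> {"api": "send_rows", "payload": {
  "deltas": [
    {"dx":0,"dy":0,"dz":10,"rx":0,"ry":0,"rz":0},
    {"dx":0,"dy":0,"dz":25,"rx":0,"ry":0,"rz":0},
    {"dx":0,"dy":0,"dz":45,"rx":0,"ry":0,"rz":0},
    {"dx":0,"dy":0,"dz":65,"rx":0,"ry":0,"rz":0},
    {"dx":0,"dy":0,"dz":80,"rx":0,"ry":0,"rz":0}
  ]
}}

```text
clock: 3.22
tcp_pos: [0.4459, 0.19, 0.1073]
orientation: [1.945, 2.466, 0.002]
contact_force: [-0.0, -0.9, -0.5]
grip_width: 0.0271
gripper_force: 49.5
```

```bash
python3 - <<'E'
from m import *
s=grab('side');cv2.imwrite('pics/s2.png',cv2.resize(s['frame'][100:210,210:330],None,fx=5,fy=5))
f=grab('top');M=masks(f);o=r.get_obs()
print(o['tcp_pos'],o['orientation'],o['grip_width'],o['gripper_force'],o['contact_force'])
m=M['white']&(np.abs(f['W'][...,0]-.445)<.09)&(np.abs(f['W'][...,1]-.2)<.09)&(f['W'][...,2]<.12)
p=f['W'][m];print(len(p),np.nanpercentile(p[:,2],[5,25,50,75,95]))
E
```

```text
[0.44709305 0.19079238 0.10796454] [1.94429757 2.46580796 0.00747838] 0.027048017439257357 49.517982602119446 [-0.4794305   0.58110131 -1.07437191]
190 [0.00065607 0.08913408 0.09045805 0.09132524 0.09254507]
```

View pics/s2.png

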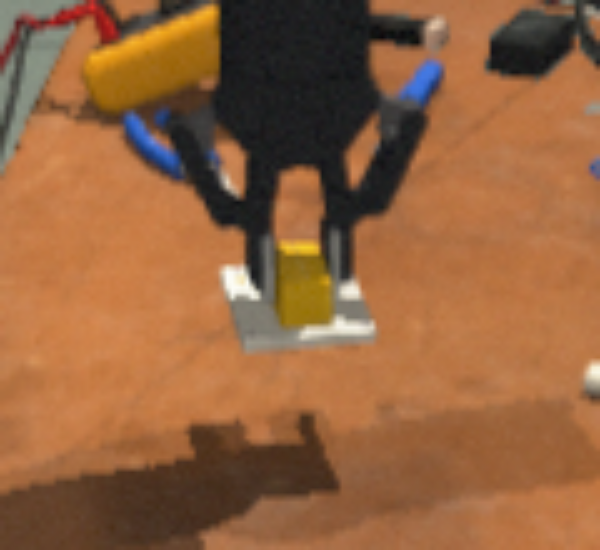

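The carrier is lifted level in the grip, plate at (300,310) in the crop. I'll check the nest centre once more by its corner posts and floor.

```bash
python3 - <<'E'
from m import *
f=grab('top');hsv=cv2.cvtColor(f['frame'],cv2.COLOR_BGR2HSV)
S,V=hsv[...,1].astype(int),hsv[...,2].astype(int)
w=(S<40)&(V>195);w[:, :355]=0;w[:,440:]=0;w[:170]=0;w[240:]=0
n,l,s,c=cv2.connectedComponentsWithStats(w.astype(np.uint8))
c=c[1:][s[1:,4]>=1];p=ray(f,c,.014)*1000;print(np.round(p,1),s[1:,4])
nn=comp((S<90)&(f['W'][...,2]<.03),(398,206),300);print('whole',rect(f,nn,.014),nn.sum())
fl=comp((S<50)&(V>135)&(f['W'][...,2]<.011),(398,206),300);print('floor',rect(f,fl,.006),fl.sum())
k=(hsv[...,0]<22)&(S>165)&(V>190);k=comp(k,(379,205));print('key',rect(f,k,.018),k.sum(),np.median(f['W'][k],0))
E
```

```text
[[ 567.4 -283.4   14. ]
 [ 540.5 -172.2   14. ]
 [ 475.9 -306.1   14. ]
 [ 449.  -194.5   14. ]] [4 4 3 4]
whole (array([ 507.9, -238.5]), array([104. , 124.7]), 14.0) 2544
floor (array([ 508.2, -239.4]), array([ 86.1, 105.2]), 13.9) 1721
key (array([ 507.3, -195.2]), array([ 9.6, 21.4]), 12.4) 43 [nan nan nan]
```

Posts, floor and outline agree on a nest centre of (508.1,-239) at yaw 13.8°. Carrying the carrier over at 82 mm underside height.

>>> {"api": "send_rows", "payload": {
  "deltas": [
    {"dx":3,"dy":-18,"dz":2,"rx":0,"ry":0,"rz":0},
    {"dx":7,"dy":-46,"dz":5,"rx":0,"ry":0,"rz":0},
    {"dx":11,"dy":-76,"dz":8,"rx":0,"ry":0,"rz":0},
    {"dx":15,"dy":-106,"dz":10,"rx":0,"ry":0,"rz":0},
    {"dx":20,"dy":-136,"dz":10,"rx":0,"ry":0,"rz":0}
  ]
}}

```text
clock: 3.78
tcp_pos: [0.4648, 0.0528, 0.1147]
orientation: [-1.943, -2.467, 0.002]
contact_force: [-0.0, 0.2, -1.0]
grip_width: 0.0269
gripper_force: 49.5
```

>>> {"api": "send_rows", "payload": {
  "deltas": [
    {"dx":4,"dy":-30,"dz":0,"rx":0,"ry":0,"rz":0},
    {"dx":8,"dy":-60,"dz":0,"rx":0,"ry":0,"rz":0},
    {"dx":12,"dy":-90,"dz":0,"rx":0,"ry":0,"rz":0},
    {"dx":16,"dy":-120,"dz":0,"rx":0,"ry":0,"rz":0},
    {"dx":20,"dy":-150,"dz":0,"rx":0,"ry":0,"rz":0}
  ]
}}

```text
clock: 4.2
tcp_pos: [0.4847, -0.0972, 0.1143]
orientation: [-1.944, -2.466, 0.002]
contact_force: [1.0, 0.4, -0.7]
grip_width: 0.027
gripper_force: 49.5
```

>>> {"api": "send_rows", "payload": {
  "deltas": [
    {"dx":4,"dy":-30,"dz":0,"rx":0,"ry":0,"rz":0},
    {"dx":8,"dy":-60,"dz":0,"rx":0,"ry":0,"rz":0},
    {"dx":12,"dy":-90,"dz":0,"rx":0,"ry":0,"rz":0},
    {"dx":18,"dy":-118,"dz":0,"rx":0,"ry":0,"rz":0},
    {"dx":24,"dy":-140,"dz":0,"rx":0,"ry":0,"rz":0.6}
  ]
}}

```text
clock: 4.62
tcp_pos: [0.5084, -0.2383, 0.1142]
orientation: [-1.934, -2.474, 0.002]
contact_force: [0.3, -0.1, -1.2]
grip_width: 0.027
gripper_force: 49.5
```

>>> {"api": "send_rows", "payload": {
  "deltas": [
    {"dx":0,"dy":-9,"dz":0,"rx":0,"ry":0,"rz":0},
    {"dx":0,"dy":-13,"dz":0,"rx":0,"ry":0,"rz":0},
    {"dx":0,"dy":-13,"dz":0,"rx":0,"ry":0,"rz":0},
    {"dx":0,"dy":-13,"dz":0,"rx":0,"ry":0,"rz":0}
  ]
}}

```text
clock: 4.95
tcp_pos: [0.5091, -0.2473, 0.1146]
orientation: [-1.929, -2.477, -0.0]
contact_force: [-0.4, 1.1, -0.8]
grip_width: 0.0267
gripper_force: 49.5
```

```bash
python3 - <<'E'
from m import *
f=grab('top');o=r.get_obs();t=o['tcp_pos'];print(t,o['orientation'])
W=f['W'];Z=W[...,2]
m=(Z>.083)&(Z<.105)&(np.hypot(W[...,0]-.508,W[...,1]+.24)<.08)
M=masks(f)['white'];p=W[m&M];print('h',np.median(p[:,2]),(m&M).sum())
print('plate',rect(f,m,float(np.median(p[:,2]))),m.sum())
A=np.c_[p[:,:2],np.ones(len(p))];print('tilt deg',np.degrees(np.linalg.lstsq(A,p[:,2],rcond=None)[0][:2]))
cv2.imwrite('pics/t2.png',cv2.resize(f['frame'][150:260,330:460],None,fx=5,fy=5))
E
```

```text
[ 0.50929912 -0.24690644  0.11477131] [-1.92864785e+00 -2.47758270e+00 -7.02008740e-04]
h 0.09567446906896693 537
plate (array([ 502.5, -223.4]), array([70.2, 67.8]), 14.2) 652
tilt deg [-0.424848  -0.5089129]
```

View pics/t2.png

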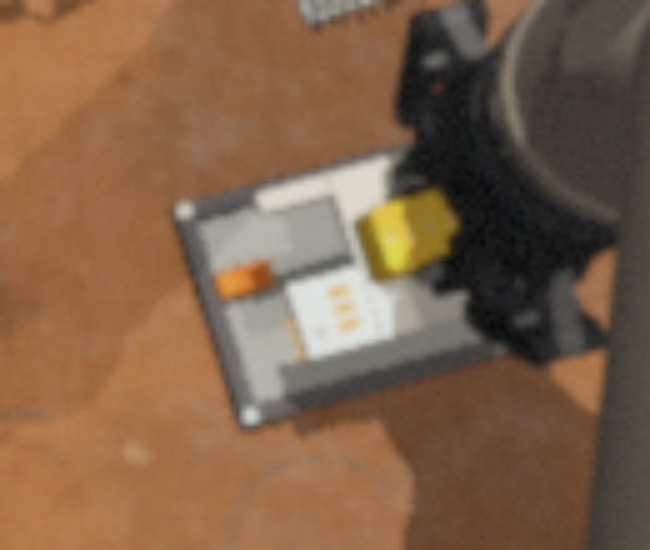

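The plate hangs over the nest, its notch (310,240 in the crop) facing the key (243,278) squarely. It needs about (+2.3,-3.5) mm more. I'll correct that and descend to just above the key.

>>> {"api": "send_rows", "payload": {
  "deltas": [
    {"dx":2,"dy":-3,"dz":-12,"rx":0,"ry":0,"rz":0},
    {"dx":2.3,"dy":-3.5,"dz":-28,"rx":0,"ry":0,"rz":0},
    {"dx":2.3,"dy":-3.5,"dz":-43,"rx":0,"ry":0,"rz":0},
    {"dx":2.3,"dy":-3.5,"dz":-55,"rx":0,"ry":0,"rz":0},
    {"dx":2.3,"dy":-3.5,"dz":-62,"rx":0,"ry":0,"rz":0}
  ]
}}

```text
clock: 5.42
tcp_pos: [0.5112, -0.2511, 0.0513]
orientation: [-1.929, -2.477, 0.001]
contact_force: [-0.6, 0.2, -1.5]
grip_width: 0.0268
gripper_force: 49.5
```

>>> {"api": "send_rows", "payload": {
  "deltas": [
    {"dx":0,"dy":0,"dz":0,"rx":0,"ry":0,"rz":0},
    {"dx":0,"dy":0,"dz":0,"rx":0,"ry":0,"rz":0}
  ]
}}

```text
clock: 5.58
tcp_pos: [0.5118, -0.2521, 0.053]
orientation: [-1.931, -2.477, 0.0]
contact_force: [0.7, -0.9, -1.1]
grip_width: 0.0268
gripper_force: 49.5
```

```bash
python3 - <<'E'
from m import *
f=grab('top');o=r.get_obs();t=o['tcp_pos'];print(t,o['orientation'])
W=f['W'];Z=W[...,2];h=t[2]-.0183
m=(Z>h-.010)&(Z<h+.012)&(np.hypot(W[...,0]-.508,W[...,1]+.24)<.08)&masks(f)['white']
m=comp(m,(395,206),100)
print('h',np.median(Z[m]),'plate',rect(f,m,float(h)),m.sum())
big=np.hstack([cv2.resize(f['frame'][160:250,350:450],None,fx=4,fy=4),cv2.resize(grab('side')['frame'][235:325,235:335],None,fx=4,fy=4)])
cv2.imwrite('pics/t3.png',big)
E
```

```text
[ 0.51221671 -0.25241957  0.05356542] [1.93146701e+00 2.47719413e+00 1.62573566e-04]
h 0.03398186497331884 plate (array([ 503.9, -223.2]), array([69.7, 56.8]), 14.3) 444
```

View pics/t3.png

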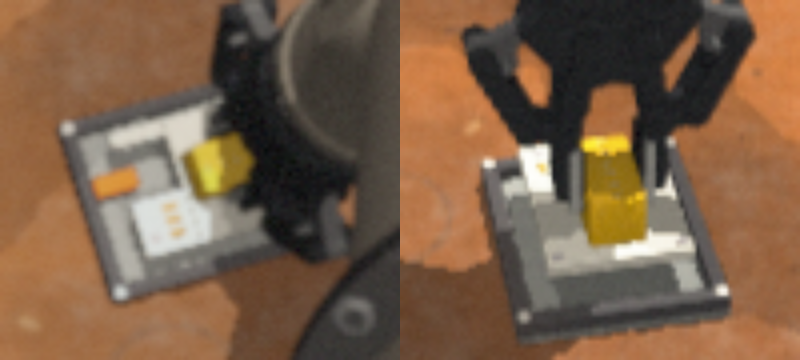

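The plate is over the pocket with the key (115,183 in the left crop) heading into the middle of the notch. The centre is within about 2 mm, so I'm lowering.

>>> {"api": "send_rows", "payload": {
  "deltas": [
    {"dx":-0.5,"dy":1,"dz":-5,"rx":0,"ry":0,"rz":0},
    {"dx":-0.5,"dy":1,"dz":-9,"rx":0,"ry":0,"rz":0},
    {"dx":-0.5,"dy":1,"dz":-13,"rx":0,"ry":0,"rz":0},
    {"dx":-0.5,"dy":1,"dz":-16,"rx":0,"ry":0,"rz":0},
    {"dx":-0.5,"dy":1,"dz":-17,"rx":0,"ry":0,"rz":0}
  ]
}}

```text
clock: 6.1
tcp_pos: [0.5111, -0.2512, 0.0357]
orientation: [-1.931, -2.477, 0.0]
contact_force: [-0.3, 0.5, -0.4]
grip_width: 0.0269
gripper_force: 49.5
```

>>> {"api": "send_rows", "payload": {
  "deltas": [
    {"dx":0,"dy":0,"dz":-1,"rx":0,"ry":0,"rz":0},
    {"dx":0,"dy":0,"dz":-1,"rx":0,"ry":0,"rz":0}
  ]
}}

```text
clock: 6.27
tcp_pos: [0.5114, -0.2514, 0.0351]
orientation: [-1.932, -2.477, 0.0]
contact_force: [0.1, 0.6, -1.0]
grip_width: 0.027
gripper_force: 49.5
```

>>> {"api": "send_rows", "payload": {
  "deltas": [
    {"dx":0,"dy":0,"dz":-1,"rx":0,"ry":0,"rz":0},
    {"dx":0,"dy":0,"dz":-2,"rx":0,"ry":0,"rz":0},
    {"dx":0,"dy":0,"dz":-2,"rx":0,"ry":0,"rz":0}
  ]
}}

```text
clock: 6.52
tcp_pos: [0.5114, -0.2514, 0.0332]
orientation: [-1.932, -2.477, -0.0]
contact_force: [1.1, 0.6, -1.7]
grip_width: 0.0271
gripper_force: 49.5
```

>>> {"api": "send_rows", "payload": {
  "deltas": [
    {"dx":0,"dy":0,"dz":-1,"rx":0,"ry":0,"rz":0},
    {"dx":0,"dy":0,"dz":-1.5,"rx":0,"ry":0,"rz":0},
    {"dx":0,"dy":0,"dz":-1.5,"rx":0,"ry":0,"rz":0}
  ]
}}

```text
clock: 6.77
tcp_pos: [0.5116, -0.2514, 0.0324]
orientation: [1.932, 2.477, 0.001]
contact_force: [-1.5, 1.6, 5.8]
grip_width: 0.0269
gripper_force: 50.2
```

Contact came at the expected seating height (TCP z 32.4 mm), so I'm letting go.

>>> {"api": "send_rows", "payload": {
  "deltas": [
    {"dx":0,"dy":0,"dz":0.5,"rx":0,"ry":0,"rz":0},
    {"dx":0,"dy":0,"dz":0.5,"rx":0,"ry":0,"rz":0},
    {"dx":0,"dy":0,"dz":0.5,"rx":0,"ry":0,"rz":0},
    {"dx":0,"dy":0,"dz":0.5,"rx":0,"ry":0,"rz":0},
    {"dx":0,"dy":0,"dz":0.5,"rx":0,"ry":0,"rz":0}
  ],
  "jaw": 60
}}

```text
clock: 7.18
tcp_pos: [0.5114, -0.2514, 0.0323]
orientation: [-1.932, -2.477, 0.0]
contact_force: [0.3, 1.0, 0.0]
grip_width: 0.06
gripper_force: 0.0
```

>>> {"api": "send_rows", "payload": {
  "deltas": [
    {"dx":0,"dy":0,"dz":8,"rx":0,"ry":0,"rz":0},
    {"dx":0,"dy":0,"dz":25,"rx":0,"ry":0,"rz":0},
    {"dx":0,"dy":0,"dz":50,"rx":0,"ry":0,"rz":0},
    {"dx":0,"dy":0,"dz":80,"rx":0,"ry":0,"rz":0},
    {"dx":0,"dy":0,"dz":110,"rx":0,"ry":0,"rz":0}
  ]
}}

```text
clock: 7.6
tcp_pos: [0.5109, -0.2513, 0.1436]
orientation: [-1.932, -2.476, 0.001]
contact_force: [1.1, 0.1, -0.3]
grip_width: 0.0601
gripper_force: 0.0
```

>>> {"api": "send_rows", "payload": {
  "deltas": [
    {"dx":10,"dy":-30,"dz":0,"rx":0,"ry":0,"rz":0},
    {"dx":20,"dy":-60,"dz":0,"rx":0,"ry":0,"rz":0},
    {"dx":30,"dy":-90,"dz":0,"rx":0,"ry":0,"rz":0},
    {"dx":40,"dy":-120,"dz":0,"rx":0,"ry":0,"rz":0},
    {"dx":40,"dy":-130,"dz":0,"rx":0,"ry":0,"rz":0}
  ]
}}

```text
clock: 8.02
tcp_pos: [0.5521, -0.3863, 0.1434]
orientation: [1.933, 2.472, -0.003]
contact_force: [-0.5, -0.4, -0.3]
grip_width: 0.0597
gripper_force: 0.0
```

```bash
python3 - <<'E'
from m import *
f=grab('top');M=masks(f);W=f['W']
p=comp((M['white']|M['yellow'])&(cv2.cvtColor(f['frame'],cv2.COLOR_BGR2HSV)[...,2]>185),(398,206),100)
z=W[p&M['white']];print('plate',rect(f,p,.014),np.nanpercentile(z[:,2],[5,50,95]))
A=np.c_[z[:,:2],np.ones(len(z))];g=np.isfinite(A).all(1);print('tilt',np.degrees(np.linalg.lstsq(A[g],z[g,2],rcond=None)[0][:2]))
print('term',rect(f,comp(M['white'],(297,205),60),.008))
cv2.imwrite('pics/e.png',np.hstack([cv2.resize(f['frame'][160:250,350:450],None,fx=4,fy=4),cv2.resize(grab('side')['frame'][235:325,235:335],None,fx=4,fy=4)]))
E
```

```text
plate (array([ 509.2, -241.1]), array([69.8, 89.5]), 13.9) [0.0098095  0.01333692 0.01573064]
tilt [-0.32019147  0.66645462]
term (array([520.2, -11.2]), array([91.2, 71.7]), 47.9)
```

View pics/e.png

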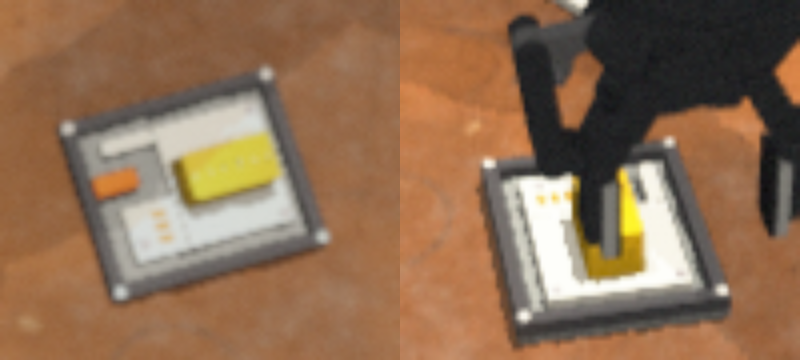

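The plate lies flat in the pocket, 2.4 mm off centre, with the key (115,183) in the notch. The terminal carrier hasn't moved, and the gripper is clear. Handing in.

```bash
python3 -c "
from bench import r
print(r.hand_in())"
```

```text
the job is handed in; nothing more can be done
None
```

The relay carrier lies flat in the nest with the key in its notch, about 2 mm off centre and in line; it is released, the terminal carrier has not moved, and the job is handed in (no verdict was returned).

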